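# Gather loose guitar hardware in a parts tray's pour corner over a tin

## Robot

A 6-joint arm with a two-finger parallel gripper is mounted at the origin on the work surface. World frame = base frame: x ahead of the robot, y to its left, z up, the work surface at z = 0. Lengths are in m, angles in degrees, forces in N, time in s.
With the tool pointing down it reaches from about 0.4 to 0.825 m from the base axis. Payload 7 kg.
Tool frame: the origin (TCP) lies at the very end of the fingers, on their centre line; the grasp point (between the pads) lies 19 mm behind it (ctrl.grip_depth is the distance from the TCP to the grasp point, in m); z points along the fingers, y is the line along which they close (so a half turn about z gives the same grasp; the last joint's range is limited). The gripper opens to 88 mm and grips with 3 to 60 N. Pads are 19 mm wide; open, the fingers measure 130 mm over their backs; the gripper's body (78 mm by 193 mm) begins 47 mm behind the grasp point.
Start: joints at [85.72, 20.546, 0.682, 0, -70.136, -16.507], TCP at [0.24, 0.631, 0.227] pointing down, gripper open.
Joint ranges: [-176.03, 176.03], [-82.01, 121.73], [-58.28, 71.71], [-173.87, 95.51], [-174.79, -0.11], [-173.66, 173.66]. Speed limits (degrees/s): [136.94, 136.94, 172.46, 180, 180, 180].

## Interface

Orientations are given as [roll, pitch, yaw] about the fixed x, y, z axes, in that order (R = Rz(yaw) Ry(pitch) Rx(roll)).
In Python, from plant import get_obs, eyes, ctrl, spotter gives the robot as it stands.
- The arm moves only by the shell command python3 -m crank 'ROWS'. ROWS is JSON, one flat list of numbers, 7 for each row, row after row: the turn, a rotation vector about the tool's x, y, z in rad, then the shift along the tool's x, y, z in mm, then the opening, from 0 (shut) to 1 (fully open). A call has 1 to 5 rows; each row shifts and turns the commanded pose from where the row before left it, along the tool's axes as they then stand; what a row does not reach is not made up. A row lasts 1/8 s, in which the tool goes at most 62.5 mm and 10.7 degrees, less where a joint would pass 70% of its speed; a pose out of reach is approached as far as the arm can. A call is refused whole if a number of a shift passes 62.5 or a number of a turn 0.188, either way. A call with a gripper value outside its range is refused whole. The fingers move at their own pace and stop on an object; the grip force is fixed at half the most. Time passes only in rows, so rows that do not move let the fingers close. It gives the time, the measured TCP pose, the force, the opening and the grip force at its end, in the units of the state.
- get_obs(): the state, without advancing time (a new reading comes with each control period).
- eyes.snapshot(name): name is "scene" or "side" or "wrist"; returns the picture (420x560x3 uint8, blue, green, red); there is no depth.
- eyes.camera_model(name): a dict with "fx", "fy", "cx", "cy" (pixels), "extrinsics" (4x4, takes a point from camera to world coordinates). Camera axes: x right, y down, z forward; pixel columns grow to the right and rows downward; lengths in m; the calibration is good to about 2 mm. The wrist camera is an equidistant fisheye: a pixel r from the principal point sees the ray r / f radians off the axis. A picture is of the moment at which its call begins: read the wrist's pose just before it. camera_model takes no time and is no camera call; for the wrist camera it gives the pose at the moment of the call.
- ctrl.close_job(): hands the job in; it is judged then, once.
Trained networks look in the newest picture that a camera, given by its name, has taken for a name from the list of things; names that differ only in an ending like _2 or _b are one class to them, and where a whole thing is asked for, a point or a joint stands for the part that bears it (a point fixed in the world has none). Each returns a list of dicts, best first, with "p" (0 to 1); they miss things now and then, are a little off and sometimes report something else, mostly with a low value. They report only what shows in the picture. A call takes as long as a camera call. They do not tell look-alikes from the thing itself.
- spotter.outline_of(camera, target): "region" (420x560 bool, what is visible of it) and "rect" ([left, top, width, height] in pixels, round what is visible of it).
- spotter.place_of(camera, target): "location" ([column, row] in pixels: a listed point, or the origin of a listed thing).
The state is a dict: "clock": time; "joint_pos": joint angles; "qvel": joint speeds; "tau": joint torques, N m; "tool_pos": TCP position; "orientation": TCP orientation; "force": force on the tool from outside, world axes, zero at the start; "moment": the same for the moment, N m; "opening": finger opening in m; "gripper_force": force on a finger pad.
Only numpy, scipy, OpenCV 4.12 (cv2) and the standard library are available. Lean on these libraries where they do the work, as an engineer would, in place of code of your own. Each camera call takes 0.05 s, during which the arm holds its last target. There are 200 camera calls.

## Task

Pick up the red parts tray of loose guitar hardware, carry it level to the round tin, and there tilt it towards its pour corner until all five parts have slid down and bunched up in that corner, all within 5 cm of it and none left strung out along a side; spill none of them. Finish still holding the tray steady like that in the gripper alone, clearly tilted both ways so that the pour corner is lowest, with the pour lip over the tin's mouth and a few centimetres above it, ready for me to pick the parts off one by one. Leave the tin and the other things on the bench where they are.

Things in the scene. Friction and masses are not known exactly. Their poses are not given: they have to be found in the camera images.
- tray: red open plastic parts tray, 170 mm long (its x), 66 wide (its y), 34 high, walls and floor 3 mm, about 120 g empty, fingers fit along both long sides. Origin: centre of its underside, z up. The pour corner (+x +y) is cut off at 45 degrees, 26 mm off each side, with a wall only 20 mm high that carries an outward lip. The -x end bears a paper label. Gripped firmly across its middle it does not slip
- pour_lip (a point): point at the outer edge of the tray's pour lip, at (77, 25, 27) mm in the tray's frame; axes as the tray's
- pour_corner (a point): point on the tray's inner floor at the foot of the pour corner's wall, at (70, 18, 3) mm in the tray's frame; axes as the tray's. The parts begin to slide on the smooth floor at about 11 to 17 degrees of tilt, and need some 10 degrees more to go on along a wall. Tipped straight at the corner they queue up along the long wall; run down to the pour end first and then tipped sideways, they bunch
- tin: round open steel tin with a green band, outer diameter 100 mm, 55 mm high, wall 3 mm, standing on the bench, 250 g, empty. Origin at the centre of its underside, z up
- tin_rim (a point): centre of the tin's mouth, at the height of its rim (55 mm above the bench)
- knob_a: black guitar control knob with a brass-coloured top, 19 mm across the foot, 15 mm high, 14 g, loose in the tray. Origin at the centre of its underside
- knob_b: second knob, the same as knob_a
- nut_a: steel hexagon nut, 17 mm across flats, 8 mm thick, 12 g, loose in the tray. Origin at the centre of its underside
- nut_b: second nut, the same as nut_a
- strap_button: brass guitar strap button, a waisted turned piece, 15 mm across, 14 mm high, 12 g, loose in the tray. Origin at the centre of its underside
- spray_can: blue spray can with a white label, 58 mm across, 170 mm high, standing on the far side of the bench; leave alone
- tape_roll: roll of yellow tape lying flat, 96 mm across, 25 mm high, on the far side of the bench; leave alone
- glue_bottle: white glue bottle, 44 mm across, 110 mm high, on the far side of the bench; leave alone
- screwdriver: screwdriver with a red handle, 200 mm long, lying on the bench to the left; leave alone
Things that resemble listed ones, but are neither listed nor needed, are in the scene too. Of the things like the tray, leave any that is turquoise; of the rest the smaller one is meant.

How it is judged:
By the outcome, as a careful person would: the job done as asked, in the order asked, and still so for the second after the job is handed in, while the arm keeps its last pose, push and grip.
It also fails if it takes over 46 s, if anything falls off the work surface, if the arm or the gripper's body presses on something with over 40 N, if the wrist force passes 120 N, or if a joint passes its speed limit or range.

## Working session

There is one attempt and no reset: what is moved stays moved. The work goes in short steps, Python scripts to look and compute and a shell command to move; the robot and the scene stay as the last step left them, time stands still between calls to the robot, and variables do not carry over. Pictures are saved under pics/ and viewed, at most 10 in all, crops included, and the job is handed in when it is done.

```bash
ls; mkdir -p pics
python3 - <<'E'
from plant import get_obs, eyes, ctrl, spotter
import cv2, numpy as np
o=get_obs(); print(o)
for c in ["scene","side"]:
    im=eyes.snapshot(c); cv2.imwrite(f"pics/{c}0.png",im)
    m=eyes.camera_model(c); print(c,m)
    for t in ["tray","pour_lip","pour_corner","tin","tin_rim"]:
        print(t,[(round(d["p"],2),np.round(d["location"],1)) for d in spotter.place_of(c,t)])
E
```

```text
pics
{'clock': 0.0, 'joint_pos': array([ 8.57196125e+01,  2.05904559e+01,  6.33246351e-01, -2.13465052e-02,
       -7.01357398e+01, -1.65077393e+01]), 'qvel': array([-0.00452348, -0.02363839,  0.06487581,  0.11712344,  0.0348289 ,
       -0.07525025]), 'tau': array([-9.27269211e-04, -5.82720459e+01,  2.93044746e+01,  6.99720070e+00,
        7.10932160e-03, -1.53370070e-04]), 'tool_pos': array([0.23940063, 0.63058689, 0.22562588]), 'orientation': array([ 1.79905179e+02, -7.17387389e-03, -2.07953906e+01]), 'force': array([ 0.52137653, -0.04748031,  0.01819312]), 'moment': array([-0.03208496,  0.06409044, -0.04866831]), 'gripper_force': 0.0, 'opening': 0.08749563467652254}
scene {'fx': 421.64853267000524, 'fy': 421.64853267000524, 'cx': 282.9246560246073, 'cy': 211.09168892562974, 'extrinsics': array([[-0.47792621,  0.68754909, -0.54668344,  1.13262439],
       [ 0.87827341,  0.36346774, -0.31068796,  0.43800945],
       [-0.01491143, -0.62862345, -0.77756685,  0.94148915],
       [ 0.        ,  0.        ,  0.        ,  1.        ]])}
tray [(0.94, array([406.6, 347.8])), (0.76, array([
[... 538 characters left out ...]
-0.05396603,  0.03836977,  0.50229689],
       [-0.06594111, -0.7570772 ,  0.64998914, -0.65052121],
       [-0.00602845, -0.65109275, -0.75897423,  0.95560695],
       [ 0.        ,  0.        ,  0.        ,  1.        ]])}
tray [(0.74, array([180.8, 179. ])), (0.71, array([261.6, 222.9])), (0.59, array([321.6, 124.8]))]
pour_lip [(0.95, array([217.5, 161.6])), (0.64, array([324.4, 135.8])), (0.63, array([286.7, 200.1]))]
pour_corner [(0.85, array([217.8, 171.5])), (0.84, array([281.4, 209. ])), (0.68, array([323.7, 142. ]))]
tin [(0.73, array([276.1, 322.8])), (0.26, array([241. , 133.9])), (0.17, array([373.4, 261.9]))]
tin_rim [(0.81, array([282.5, 309.8])), (0.2, array([259.8, 226.3]))]
```

View pics/scene0.png

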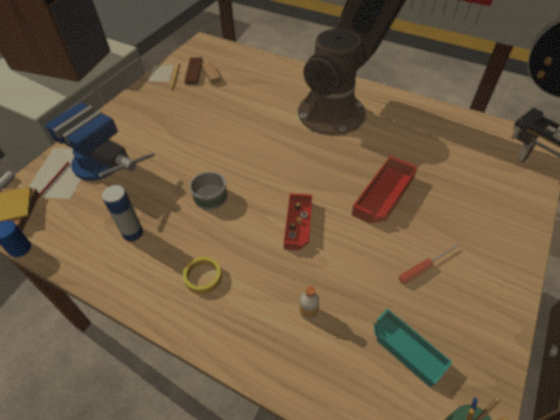

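View pics/side0.png

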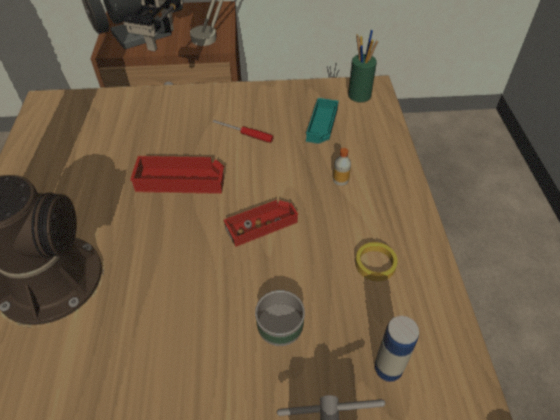

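The small red tray with parts is at scene (298,222) and side (261,222), with its pour end toward side (286,205). The tin is at scene (208,190) and side (280,315). The empty, larger red tray and the turquoise one are decoys.

```bash
cat > h.py <<'E'
from plant import get_obs, eyes, ctrl, spotter
import cv2, numpy as np
from scipy.spatial.transform import Rotation as R
def ray(c,px,m=None):
    m=m or eyes.camera_model(c); E=m["extrinsics"]; x=(px[0]-m["cx"])/m["fx"]; y=(px[1]-m["cy"])/m["fy"]
    if c=="wrist":
        r=np.hypot(x,y)+1e-12; d=np.array([x/r*np.sin(r),y/r*np.sin(r),np.cos(r)])
    else: d=np.array([x,y,1.])
    return E[:3,3],E[:3,:3]@(d/np.linalg.norm(d))
def onz(c,px,z,m=None):
    o,d=ray(c,px,m); return o+d*(z-o[2])/d[2]
def proj(c,P,m=None):
    m=m or eyes.camera_model(c); E=m["extrinsics"]; p=(np.atleast_2d(P)-E[:3,3])@E[:3,:3]
    if c=="wrist":
        r=np.hypot(p[:,0],p[:,1])+1e-12; t=np.arctan2(r,p[:,2]); q=p[:,:2]/r[:,None]*t[:,None]
    else: q=p[:,:2]/p[:,2:]
    return q*[m["fx"],m["fy"]]+[m["cx"],m["cy"]]
def tool():
    o=get_obs(); return o["tool_pos"],R.from_euler("xyz",o["orientation"],degrees=True)
# tray top rim outline (z=34) in the tray frame, m
RIM=np.array([[-85,-33,34],[85,-33,34],[85,7,34],[59,33,34],[-85,33,34]])/1000
BOT=RIM*[1,1,0]
E
python3 - <<'E'
from h import *
for c,t in [("scene",(298,222)),("side",(261,222))]:
    im=eyes.snapshot(c)
    print(c,"tray",[onz(c,d["location"],0).round(3) for d in spotter.place_of(c,"tray")])
    print("lip",[onz(c,d["location"],.027).round(3) for d in spotter.place_of(c,"pour_lip")])
    print("corner",[onz(c,d["location"],.003).round(3) for d in spotter.place_of(c,"pour_corner")])
    print("rim",[onz(c,d["location"],.055).round(3) for d in spotter.place_of(c,"tin_rim")])
    print("tin",[onz(c,d["location"],.0).round(3) for d in spotter.place_of(c,"tin")])
    for d in spotter.outline_of(c,"tray"):
        m=d["region"].astype(np.uint8)
        if m[t[1]-5:t[1]+5,t[0]-5:t[0]+5].any(): cv2.imwrite(f"pics/m_{c}.png",m*255); print(d["rect"],d["p"])
    k=cv2.resize(im[t[1]-40:t[1]+40,t[0]-50:t[0]+50],None,fx=6,fy=6,interpolation=cv2.INTER_CUBIC)[:,:,:]
    cv2.imwrite(f"pics/z_{c}.png",cv2.resize(k,(400,320)))
a=[cv2.imread(f"pics/z_{c}.png") for c in ("scene","side")]
cv2.imwrite("pics/z.png",np.hstack(a))
E
```

```text
scene tray [array([ 0.494,  0.122, -0.   ]), array([0.695, 0.499, 0.   ]), array([0.284, 0.294, 0.   ]), array([0.476, 0.119, 0.   ])]
lip [array([0.539, 0.168, 0.027]), array([0.376, 0.329, 0.027])]
corner [array([0.56 , 0.163, 0.003]), array([0.386, 0.318, 0.003]), array([0.534, 0.168, 0.003]), array([0.685, 0.428, 0.003]), array([0.493, 0.124, 0.003])]
rim [array([ 0.523, -0.147,  0.055]), array([ 0.763, -0.228,  0.055])]
tin [array([ 0.54 , -0.144,  0.   ]), array([0.464, 0.129, 0.   ])]
[281.4, 194.0, 31.9, 56.4] 0.92
side tray [array([0.694, 0.497, 0.   ]), array([0.275, 0.301, 0.   ]), array([0.483, 0.129, 0.   ]), array([ 0.761, -0.012,  0.   ])]
lip [array([0.694, 0.415, 0.027]), array([0.393, 0.342, 0.027]), array([0.555, 0.183, 0.027]), array([ 0.748, -0.031,  0.027])]
corner [array([0.367, 0.325, 0.003]), array([0.694, 0.441, 0.003])]
rim [array([ 0.525, -0.151,  0.055]), array([0.483, 0.073, 0.055])]
tin [array([ 0.518, -0.143,  0.   ])]
[223.6, 201.8, 74.4, 43.2] 0.71
```

View pics/z.png

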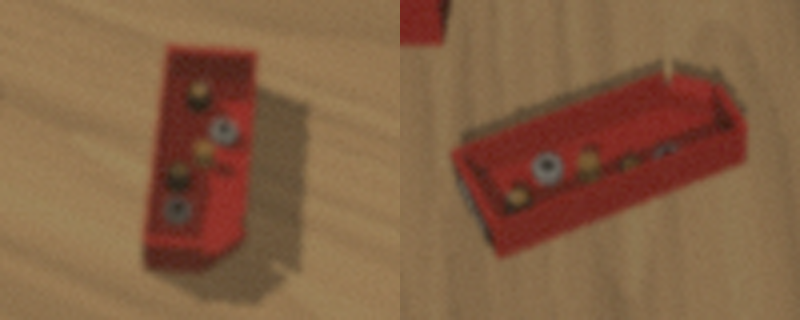

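Tray is confirmed: label at the -x end (near the robot), cut corner at the far end on +y. Next I fit its pose to the masks.

Run:
```python
from h import *
from scipy.optimize import minimize
M={c:cv2.imread(f"pics/m_{c}.png",0)>0 for c in("scene","side")}
# red colour mask inside dilated network mask
CM={c:eyes.camera_model(c) for c in M}
for c in M:
    im=cv2.imread(f"pics/{c}0.png").astype(int)
    red=(im[:,:,2]>1.7*im[:,:,1])&(im[:,:,2]>60)
    M[c]=(red&(cv2.dilate(M[c].astype(np.uint8),np.ones((9,9)))>0))|M[c]; 
S=8
def cost(p,cs=("scene","side")):
    x,y,a=p[0],p[1],np.deg2rad(p[2]*100); Rz=np.array([[np.cos(a),-np.sin(a),0],[np.sin(a),np.cos(a),0],[0,0,1]])
    J=0
    for c in cs:
        P=np.vstack([RIM,BOT])@Rz.T+[x,y,0]
        q=proj(c,P,CM[c]); h=cv2.convexHull(q.astype(np.float32))
        m=np.zeros(M[c].shape,np.uint8)
        big=cv2.fillConvexPoly(np.zeros((640,800),np.uint8),np.round((h-Q[c])*S).astype(np.int32),255)
        J+=np.mean((big>0)!=B[c])
    return J
Q,B={},{}
for c in M:
    r,k=np.nonzero(M[c]); Q[c]=np.array([k.mean()-50,r.mean()-40]).round()
    i=Q[c].astype(int); B[c]=cv2.resize(M[c][i[1]:i[1]+80,i[0]:i[0]+100].astype(np.uint8),(800,640),interpolation=cv2.INTER_NEAREST)>0
    Q[c]=Q[c]-.5
for cs in (("scene","side"),("scene",),("side",)):
    best=min((minimize(cost,[.487,.125,y],args=(cs,),method="Nelder-Mead",options=dict(initial_simplex=[[.487,.125,y],[.5,.125,y],[.487,.14,y],[.487,.125,y+.1]])) for y in(.1,.2,.3)),key=lambda r:r.fun)
    print(cs,best.x,best.fun)
o=get_obs();print(o["tool_pos"])
p,Rt=tool();print(Rt.as_matrix().round(2)); print(eyes.camera_model("wrist"))
```

```text
('scene', 'side') [0.4939113  0.12499252 0.22715996] 0.06220507812500001
('scene',) [0.49515666 0.12199809 0.22525368] 0.0271484375
('side',) [0.49387413 0.12728808 0.23084975] 0.017896484375
[0.23954267 0.63103952 0.22657707]
[[ 0.93 -0.35  0.  ]
 [-0.35 -0.93  0.  ]
 [ 0.   -0.   -1.  ]]
{'fx': 325.19226210127806, 'fy': 325.19226210127806, 'cx': 283.86113390313585, 'cy': 210.0239484049016, 'extrinsics': array([[-3.54401398e-01, -9.03244174e-01, -2.41970270e-01,
         3.03414798e-01],
       [-9.35093386e-01,  3.42305528e-01,  9.18002441e-02,
         6.06229157e-01],
       [-9.02745897e-05,  2.58798934e-01, -9.65931211e-01,
         3.84940128e-01],
       [ 0.00000000e+00,  0.00000000e+00,  0.00000000e+00,
         1.00000000e+00]])}
```

```bash
cat >> h.py <<'E'
def go(pos,Rm):
    "shift in tool axes (mm, now) and rotvec (rad) to a target"
    p,Rt=tool(); d=Rt.inv().apply(np.array(pos)-p)*1000; w=(Rt.inv()*Rm).as_rotvec(); print("shift",d.round(1),"turn",w.round(3),"t",get_obs()["clock"]); return d,w
E
python3 -m crank '[0,0,-0.152,0,0,0,1, 0,0,-0.152,0,0,0,1, 0,0,-0.152,0,0,0,1, 0,0,-0.152,0,0,0,1, 0,0,-0.152,0,0,0,1]'
python3 - <<'E'
from h import *
go([.494,.125,.15],R.from_euler("xyz",[180,0,22.7],degrees=True))
E
```

```text
clock: 1.92
tool_pos: [0.2395, 0.631, 0.2266]
orientation: [180.0, 0.0, 23.0]
force: [0.0, -0.8, -0.8]
opening: 0.0878
gripper_force: 0.0
shift [ 36.  565.3  76.6] turn [0.    0.    0.006] t 1.925
```

```bash
python3 -m crank '[0,0,0,3.6,40,5,1, 0,0,0,3.6,56.5,7.7,1, 0,0,0,3.6,56.5,7.7,1, 0,0,0,3.6,56.5,7.7,1, 0,0,0,3.6,56.5,7.7,1]' >/dev/null
python3 -m crank '[0,0,0,3.6,56.5,7.7,1, 0,0,0,3.6,56.5,7.7,1, 0,0,0,3.6,56.5,7.7,1, 0,0,0,3.6,56.5,7.7,1, 0,0,0,3.6,56.5,7.7,1]' >/dev/null
python3 -m crank '[0,0,0.006,0,17,3,1, 0,0,0,0,0,0,1, 0,0,0,0,0,0,1]'
python3 - <<'E'
from h import *
go([.494,.125,.15],R.from_euler("xyz",[180,0,22.7],degrees=True))
m=eyes.camera_model("wrist"); im=eyes.snapshot("wrist")
a=R.from_euler("z",22.7,degrees=True)
for P,col in((RIM,(0,255,0)),(BOT,(255,255,0))):
    q=proj("wrist",a.apply(P)+[.494,.125,0],m); print(q.round())
    cv2.polylines(im,[q.round().astype(int)],True,col,1)
cv2.imwrite("pics/w1.png",im)
for t,z in(("tray",0),("pour_lip",.027),("pour_corner",.003)):
    print(t,[(round(d["p"],2),onz("wrist",d["location"],z,m).round(3)) for d in spotter.place_of("wrist",t)])
E
```

```text
clock: 3.55
tool_pos: [0.4915, 0.1243, 0.1495]
orientation: [-180.0, -0.0, 22.4]
force: [-0.4, 0.7, 0.9]
opening: 0.0877
gripper_force: 0.0
shift [ 2.6  0.3 -0.5] turn [-0.    -0.001 -0.004] t 3.55
[[319. 288.]
 [324. 103.]
 [276. 102.]
 [245. 134.]
 [250. 289.]]
[[316. 273.]
 [319. 105.]
 [277. 105.]
 [249. 133.]
 [253. 273.]]
tray [(0.61, array([0.495, 0.121, 0.   ]))]
pour_lip [(0.88, array([0.555, 0.178, 0.027])), (0.7, array([0.387, 0.326, 0.027]))]
pour_corner [(0.88, array([0.549, 0.171, 0.003])), (0.56, array([0.382, 0.308, 0.003]))]
```

View pics/w1.png

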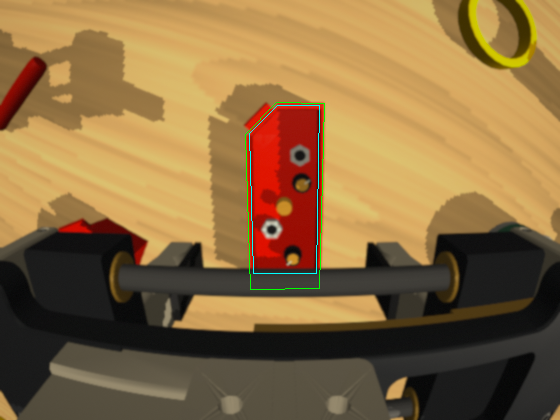

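The outline overlay fits the tray in the wrist view (cut corner at (262,118), tray between columns 248 and 322), so I descend and grip.

```bash
python3 -m crank '[0,0,0,2.4,0,35,1, 0,0,0,0,0,45,1, 0,0,0,0,0,40,1, 0,0,0,0,0,20,1, 0,0,0,0,0,3.5,1]'
python3 -m crank '[0,0,0,0,0,0,1, 0,0,0,0,0,0,0.8, 0,0,0,0,0,0,0.7, 0,0,0,0,0,0,0.5, 0,0,0,0,0,0,0]'
python3 -m crank '[0,0,0,0,0,0,0, 0,0,0,0,0,0,0, 0,0,0,0,0,0,0]'
```

```text
clock: 4.38
tool_pos: [0.4928, 0.1245, 0.0046]
orientation: [180.0, 0.2, 22.5]
force: [-0.2, -0.7, 1.4]
opening: 0.0874
gripper_force: 0.0
clock: 5.0
tool_pos: [0.4941, 0.1246, 0.0064]
orientation: [-180.0, -0.1, 22.4]
force: [-2.4, 1.2, 6.0]
opening: 0.0657
gripper_force: 30.0
clock: 5.38
tool_pos: [0.4941, 0.1246, 0.0064]
orientation: [-180.0, -0.1, 22.4]
force: [-2.3, 0.1, 6.4]
opening: 0.0653
gripper_force: 30.0
```

```bash
cat >> h.py <<'E'
LIP=np.array([77,25,27])/1000; C0=np.array([0,0,-.0064]) # tray origin relative to TCP, tray axes
TIN=np.array([.524,-.149,.055])
def pose(lip,yaw,a,b):
    "TCP pose so that the lip is at lip, tray tilted a (x end down) then b (y side down)"
    Rt=R.from_euler("z",yaw,degrees=True)*R.from_euler("y",a,degrees=True)*R.from_euler("x",-b,degrees=True)
    return np.array(lip)-Rt.apply(LIP+C0), Rt*R.from_euler("x",180,degrees=True)
E
python3 - <<'E'
from h import *
for z,a,b in((.14,0,0),(.115,15,0),(.115,28,0),(.1,28,28)):
    p,r=pose([*TIN[:2],z],-7.5,a,b); print(z,a,b,p.round(3)); go(p,r)
E
python3 -m crank '[0,0,0,0,0,-5,0, 0,0,0,0,0,-14,0, 0,0,0,0,0,-20,0, 0,0,0,0,0,-24,0, 0,0,0,0,0,-24,0]'
python3 -m crank '[0,0,0,0,0,-17,0, 0,0,0,0,0,-9,0, 0,0,0,0,0,-3,0, 0,0,0,0,0,0,0]'
```

```text
0.14 0 0 [ 0.444 -0.164  0.119]
shift [-155.8  247.6 -113.2] turn [-0.    -0.001  0.522] t 5.375
0.115 15 0 [ 0.442 -0.163  0.115]
shift [-158.2  246.2 -108.8] turn [ 0.068 -0.257  0.519] t 5.375
0.115 28 0 [ 0.444 -0.164  0.133]
shift [-156.4  247.3 -126.7] turn [ 0.127 -0.478  0.512] t 5.375
0.1 28 28 [ 0.449 -0.171  0.13 ]
shift [-154.   256.4 -124.2] turn [-0.341 -0.591  0.383] t 5.375
clock: 6.0
tool_pos: [0.4936, 0.1243, 0.0943]
orientation: [-180.0, -0.0, 22.4]
force: [0.0, 0.4, -1.5]
opening: 0.0659
gripper_force: 30.0
clock: 6.5
tool_pos: [0.4935, 0.1243, 0.1215]
orientation: [-180.0, 0.0, 22.4]
force: [0.1, 0.4, -1.2]
opening: 0.0658
gripper_force: 30.0
```

```bash
python3 -m crank '[0,0,0.02,0,0,0,0, 0,0,0.05,0,0,0,0, 0,0,0.075,0,0,0,0, 0,0,0.085,0,0,0,0, 0,0,0.085,0,0,0,0]' >/dev/null
python3 -m crank '[0,0,0.08,0,0,0,0, 0,0,0.065,0,0,0,0, 0,0,0.04,0,0,0,0, 0,0,0.022,0,0,0,0]' >/dev/null
python3 -m crank '[0,0,0,0,8,0,0, 0,0,0,-1,18,0,0, 0,0,0,-1,28,0,0, 0,0,0,-2,36,0,0, 0,0,0,-2,38,0,0]' >/dev/null
python3 -m crank '[0,0,0,-2,38,0,0, 0,0,0,-2,36,0,0, 0,0,0,-1,30,0,0, 0,0,0,-1,24,0,0, 0,0,0,0,18,0,0]' >/dev/null
python3 -m crank '[0,0,0,0,12,0,0, 0,0,0,0,6,0,0, 0,0,0,0,0,0,0, 0,0,0,0,0,0,0]'
python3 - <<'E'
from h import *
m=eyes.camera_model("wrist"); im=eyes.snapshot("wrist"); cv2.imwrite("pics/w2.png",im)
print([(round(d["p"],2),onz("wrist",d["location"],.055,m).round(3)) for d in spotter.place_of("wrist","tin_rim")])
for d in spotter.place_of("wrist","pour_lip"): print(d)
p,r=pose([*TIN[:2],.14],-7.5,0,0); go(p,r)
t,Rt=tool(); print(proj("wrist",t+(Rt*R.from_euler("x",180,degrees=True)).apply(LIP+C0),m))
E
```

```text
clock: 9.38
tool_pos: [0.4438, -0.1632, 0.1217]
orientation: [-180.0, 0.0, -7.5]
force: [0.1, 0.6, -2.4]
opening: 0.0657
gripper_force: 30.0
[]
shift [0.6 0.5 2.4] turn [-0.    -0.     0.001] t 9.525
[[223.61446081 105.65689172]]
```

View pics/w2.png

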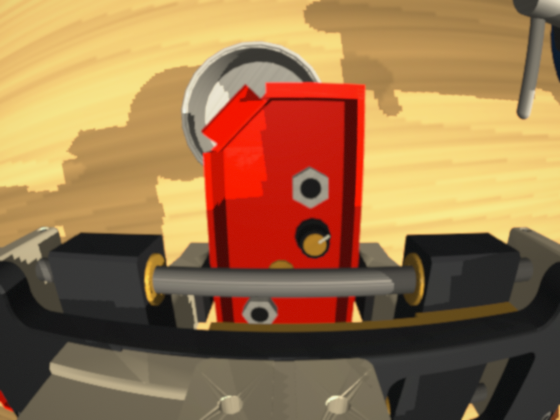

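Tray is held level, with the lip at (228,112) over the tin's mouth (centre about (250,95)) and the parts still where they were. I'll tip the pour end down first.

```bash
python3 -m crank '[0,-0.015,0,0,0,-3,0, 0,-0.03,0,0,0,-4,0, 0,-0.04,0,0,0,-4,0, 0,-0.04,0,0,0,-2,0, 0,-0.04,0,0,0,0,0]' >/dev/null
python3 -m crank '[0,-0.04,0,0,0,0,0, 0,-0.04,0,0,0,0,0, 0,-0.04,0,0,0,0,0, 0,-0.04,0,0,0,0,0, 0,-0.04,0,0,0,0,0]' 
python3 -m crank '[0,-0.04,0,0,0,0,0, 0,-0.04,0,0,0,0,0, 0,-0.04,0,0,0,0,0, 0,-0.03,0,0,0,0,0, 0,-0.015,0,0,0,0,0]' >/dev/null
python3 -m crank '[0,0,0,0,0,0,0, 0,0,0,0,0,0,0, 0,0,0,0,0,0,0, 0,0,0,0,0,0,0, 0,0,0,0,0,0,0]'
python3 - <<'E'
from h import *
im=eyes.snapshot("wrist"); cv2.imwrite("pics/w3.png",im)
t,Rt=tool(); print("lip",t+(Rt*R.from_euler("x",180,degrees=True)).apply(LIP+C0))
for b,z in ((0,.1),(15,.1),(30,.1)):
    p,r=pose([*TIN[:2],z],-7.5,30,b); go(p,r)
E
```

```text
clock: 10.78
tool_pos: [0.4447, -0.1635, 0.1349]
orientation: [-180.0, 21.0, -7.5]
force: [-0.6, 0.4, -3.0]
opening: 0.066
gripper_force: 30.0
clock: 12.02
tool_pos: [0.4441, -0.1636, 0.1349]
orientation: [-180.0, 30.3, -7.5]
force: [-0.2, -0.5, -1.6]
opening: 0.066
gripper_force: 30.0
lip [ 0.52359466 -0.14883808  0.11370207]
shift [ 7.4  0.1 12.1] turn [0.    0.006 0.   ] t 12.075
shift [7.4 4.6 4.9] turn [-0.262  0.006  0.001] t 12.075
shift [ 7.3  7.1 -3.2] turn [-0.524  0.006  0.002] t 12.075
```

View pics/w3.png

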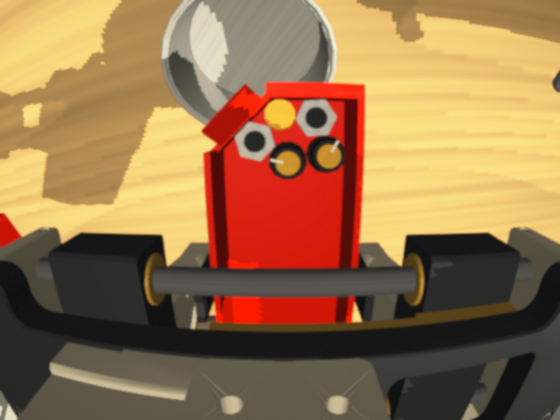

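All five parts have run down to the pour end: nuts at (255,140) and (317,117), button at (280,113), knobs at (288,162) and (326,153). Now I tip sideways towards the pour corner.

```bash
python3 -m crank '[-0.015,0,0,0.5,0.5,0.5,0, -0.03,0,0,0.5,0.5,0.5,0, -0.04,0,0,0.5,0.5,0.5,0, -0.04,0,0,0.5,0.5,0.5,0, -0.04,0,0,0.5,0.5,0,0]' >/dev/null
python3 -m crank '[-0.04,0,0,0.5,0.5,-0.5,0, -0.04,0,0,0.5,0.5,-0.5,0, -0.04,0,0,0.5,0.5,-0.5,0, -0.04,0,0,0.5,0.5,-0.5,0, -0.04,0,0,0.5,0.5,-0.5,0]' 
python3 -m crank '[-0.04,0,0,0.5,0.5,-0.5,0, -0.04,0,0,0.5,0.5,-0.5,0, -0.04,0,0,0.5,0.5,-0.5,0, -0.03,0,0,0.5,0.5,-0.5,0, -0.015,0,0,0.5,0.5,-0.5,0]' >/dev/null
python3 -m crank '[0,0,0,0,0,0,0, 0,0,0,0,0,0,0, 0,0,0,0,0,0,0, 0,0,0,0,0,0,0, 0,0,0,0,0,0,0]'
python3 - <<'E'
from h import *
m=eyes.camera_model("wrist"); im=eyes.snapshot("wrist"); cv2.imwrite("pics/w4.png",im)
t,Rt=tool(); Tr=Rt*R.from_euler("x",180,degrees=True); f=lambda P:t+Tr.apply(np.array(P)/1000+C0)
print("lip",f([77,25,27]),"tilt",np.degrees(np.arcsin(-Tr.as_matrix()[2,:2])))
o=f([0,0,3]); n=Tr.as_matrix()[:,2]
for k in("knob_a","nut_a","strap_button"):
    for d in spotter.place_of("wrist",k):
        c,v=ray("wrist",d["location"],m); P=c+v*((o-c)@n)/(v@n); q=Tr.inv().apply(P-t)-C0
        print(k,round(d["p"],2),np.round(d["location"]),(q*1000).round(),"dist",round(np.hypot(q[0]*1000-70,q[1]*1000-18)))
print(proj("wrist",[f([70,18,3]),f([77,25,27])],m))
E
```

```text
clock: 13.32
tool_pos: [0.4485, -0.1686, 0.1333]
orientation: [158.9, 30.4, -7.5]
force: [0.2, 0.1, -2.0]
opening: 0.0659
gripper_force: 30.0
clock: 14.58
tool_pos: [0.4521, -0.1703, 0.1349]
orientation: [149.6, 30.4, -7.5]
force: [-0.2, 1.0, -1.3]
opening: 0.0657
gripper_force: 30.0
lip [ 0.52470909 -0.14761276  0.10037551] tilt [30.36204185 25.85836557]
knob_a 0.8 [324. 149.] [ 57. -20.   3.] dist 40
nut_a 0.79 [257. 141.] [60. 13.  3.] dist 11
nut_a 0.63 [316. 116.] [ 73. -16.   3.] dist 34
strap_button 0.64 [279. 116.] [73.  2.  3.] dist 16
[[246.8368966  122.15977187]
 [223.85740215 105.80596293]]
```

View pics/w4.png

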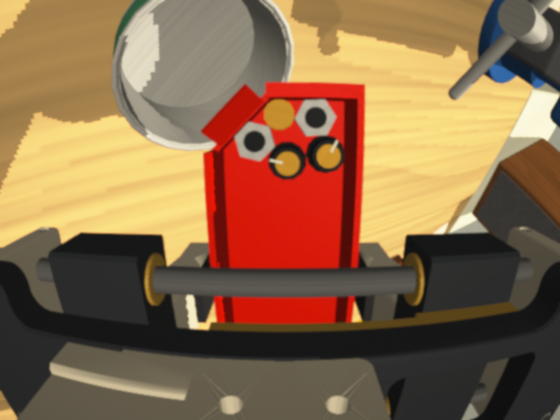

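The five parts are bunched at the corner: nuts at (255,141) and (316,117), button at (279,115), knobs at (288,161) and (325,153). None has spilled. Before handing in, I check the lip against the tin once more.

Run:
```python
from h import *
t,Rt=tool(); Tr=Rt*R.from_euler("x",180,degrees=True); L=t+Tr.apply(LIP+C0)
for c in("side","scene","wrist"):
    m=eyes.camera_model(c); im=eyes.snapshot(c); cv2.imwrite(f"pics/{c}9.png",im)
    print(c,"rim",[(round(d["p"],2),onz(c,d["location"],.055,m).round(3)) for d in spotter.place_of(c,"tin_rim")][:2])
    print(" lip pred",proj(c,L,m).round(),"seen",[(round(d["p"],2),np.round(d["location"])) for d in spotter.place_of(c,"pour_lip")])
a=[cv2.resize(cv2.imread(f"pics/{c}9.png")[y:y+150,x:x+200],(400,300)) for c,x,y in(("scene",120,100),("side",180,200))]
cv2.imwrite("pics/z9.png",np.hstack(a)); print(get_obs()["clock"])
```

```text
side rim [(0.57, array([ 0.524, -0.158,  0.055]))]
 lip pred [[280. 299.]] seen [(0.8, array([280., 295.])), (0.79, array([221., 161.]))]
scene rim [(0.79, array([ 0.514, -0.154,  0.055]))]
 lip pred [[207. 174.]] seen [(0.84, array([373., 328.])), (0.68, array([380., 216.])), (0.64, array([208., 173.])), (0.45, array([308., 311.]))]
wrist rim [(0.63, array([ 0.521, -0.155,  0.055])), (0.56, array([ 0.483, -0.178,  0.055]))]
 lip pred [[224. 106.]] seen [(0.78, array([224., 109.]))]
15.225
```

View pics/z9.png

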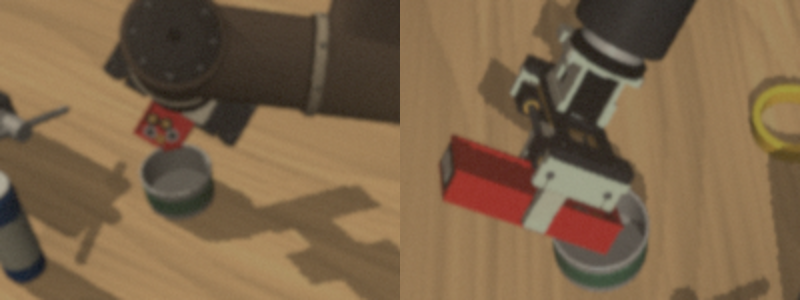

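The lip is over the mouth (left view about (165,145), right view about (615,240)), the tin hasn't moved, and the gripper is clear of it.

```bash
python3 -c "
from plant import ctrl; print(ctrl.close_job())"
```

```text
the job is handed in; nothing more can be done
None
```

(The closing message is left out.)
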